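# Put the colour stamps back in their holders

## Robot

A 6-joint arm with a two-finger parallel gripper is mounted at the origin on a cart in front of the work surface, level with it; the furniture and walls round the work are solid. World frame = base frame: x ahead of the robot, y to its left, z up, the work surface at z = 0. Lengths are in m, angles in rad, forces in N, time in s.
With the tool pointing down it reaches from about 0.3 to 0.775 m from the base axis. Payload 14.6 kg.
Tool frame: the origin (TCP) lies at the centre of the arm's flange, where the gripper is bolted on; the fingertips stand 199 mm ahead of it and the grasp point (between the pads) lies 180 mm ahead of it; z points along the fingers, y is the line along which they close (so a half turn about z gives the same grasp; the last joint's range is limited). The gripper opens to 94 mm and grips with 3 to 60 N. Pads are 16 mm wide; open, the fingers measure 119 mm over their backs; the gripper's body (75 mm by 177 mm) begins 78 mm behind the grasp point.
Start: joints at [-1.353, 0.3, 1.521, -0, 1.321, -0.067], TCP at [0.155, -0.528, 0.405] pointing down, gripper open.
Joint ranges: [-3.03, 3.03], [-0.79, 2.21], [0.23, 2.52], [-1.04, 4.18], [0, 3.07], [-2.55, 2.55]. Speed limits (rad/s): [2.22, 2.22, 2.57, 3.14, 3.14, 3.14].

## Interface

Orientations are given as [roll, pitch, yaw] about the fixed x, y, z axes, in that order (R = Rz(yaw) Ry(pitch) Rx(roll)).
In Python, from station import ctrl gives the robot as it stands. The module is installed in compiled form; this text tells all that it offers.
- The arm moves only by the tool servo_tool, never from a script. Its argument "motion" is a list of rows, each a list of 5 numbers: the closure, from 0 (fully open) to 1 (shut), then the shift along the world's x, y, z in cm, then the turn about the world's z in degrees. A call has 1 to 20 rows; each row is the pose to reach, as a shift and turn from the pose commanded when the call began; what a row does not reach only later rows make up. A row lasts 1/8 s, in which the tool goes at most 62.5 mm and 10.7 degrees, less where a joint would pass 70% of its speed; a pose out of reach is approached as far as the arm can. A call with a gripper value outside its range is refused whole. The fingers move at their own pace and stop on an object; "squeeze" is the grip in N (left out, the last holds). Time passes only in rows, so rows that repeat a pose let the fingers close. It gives the time, the measured TCP pose, the force, the opening and the grip force at its end, in the units of the state.
- ctrl.get_obs(): the state, without advancing time (a new reading comes with each control period).
- ctrl.camera(name): name is "scene" or "top"; returns a dict with "image" (420x560x3 uint8, red, green, blue), "fx", "fy", "cx", "cy" (pixels), "dist" ([k1, k2, p1, p2, k3] as OpenCV has them; the pictures are not rectified), "camera_from_world" (4x4, takes a point from world to camera coordinates). Camera axes: x right, y up, looking along -z (the intrinsics and any distortion apply to the point x, -y, -z); pixel columns grow to the right and rows downward; lengths in m; the calibration is good to about 2 mm. A picture is of the moment at which its call begins. There is no depth.
- ctrl.hand_in(): hands the job in; it is judged then, once.
The state is a dict: "time_s": time; "qpos": joint angles; "joint_vel": joint speeds; "tau": joint torques, N m; "ee_pos": TCP position; "eef_rot": TCP orientation; "force": force on the tool from outside, world axes, zero at the start; "moment": the same for the moment, N m; "grip_width": finger opening in m; "grip_force": force on a finger pad.
Only numpy, scipy, OpenCV 4.12 (cv2) and the standard library are available. Lean on these libraries where they do the work, as an engineer would, in place of code of your own. Each camera call takes 0.05 s, during which the arm holds its last target. There are 200 camera calls.

## Task

Put each of the four colour-capped hand stamps back upright in the round holder of its own colour, standing flat on the holder's floor. Two of them were put away in the wrong holders and a holder takes only one stamp, so free a holder before you fill it. Leave the plain wooden stamp and the roll of labels where they stand, and knock no stamp over.

Things in the scene. Friction and masses are not known exactly. Their poses are not given: they have to be found in the camera images.
- stamp_red: wooden hand stamp with a red cap on the top of its handle and a red plate on its foot, at the start standing in the wrong holder (the blue one). 79 mm tall, about 60 g. Foot 24 x 44 x 18 mm (x, y, z), above it a thin neck, then a round turned knob from 37 to 77 mm above the underside, about 24 mm across at its widest, to be gripped around 60 mm above the underside from any side. Origin: centre of the underside; z points up along the handle.
- stamp_blue: wooden hand stamp with a blue cap on the top of its handle and a blue plate on its foot, at the start standing loose on the trolley. 79 mm tall, about 60 g. Foot 24 x 44 x 18 mm (x, y, z), above it a thin neck, then a round turned knob from 37 to 77 mm above the underside, about 24 mm across at its widest, to be gripped around 60 mm above the underside from any side. Origin: centre of the underside; z points up along the handle.
- stamp_green: wooden hand stamp with a green cap on the top of its handle and a green plate on its foot, at the start standing in the wrong holder (the yellow one). 79 mm tall, about 60 g. Foot 24 x 44 x 18 mm (x, y, z), above it a thin neck, then a round turned knob from 37 to 77 mm above the underside, about 24 mm across at its widest, to be gripped around 60 mm above the underside from any side. Origin: centre of the underside; z points up along the handle.
- stamp_yellow: wooden hand stamp with a yellow cap on the top of its handle and a yellow plate on its foot, at the start standing loose on the trolley. 79 mm tall, about 60 g. Foot 24 x 44 x 18 mm (x, y, z), above it a thin neck, then a round turned knob from 37 to 77 mm above the underside, about 24 mm across at its widest, to be gripped around 60 mm above the underside from any side. Origin: centre of the underside; z points up along the handle.
- holder_red: round red plastic stamp holder fixed to the trolley: a shallow dish, 82 mm outside diameter, 12 mm high, rim 6 mm thick, inside about 68 mm across with a grey floor 4 mm above its underside. A stamp stands in it with about 8 mm to spare all round, at any yaw; it holds one only. Origin: centre of the underside, on the trolley top; z up.
- holder_blue: round blue plastic stamp holder fixed to the trolley: a shallow dish, 82 mm outside diameter, 12 mm high, rim 6 mm thick, inside about 68 mm across with a grey floor 4 mm above its underside. A stamp stands in it with about 8 mm to spare all round, at any yaw; it holds one only. Origin: centre of the underside, on the trolley top; z up.
- holder_green: round green plastic stamp holder fixed to the trolley: a shallow dish, 82 mm outside diameter, 12 mm high, rim 6 mm thick, inside about 68 mm across with a grey floor 4 mm above its underside. A stamp stands in it with about 8 mm to spare all round, at any yaw; it holds one only. Origin: centre of the underside, on the trolley top; z up.
- holder_yellow: round yellow plastic stamp holder fixed to the trolley: a shallow dish, 82 mm outside diameter, 12 mm high, rim 6 mm thick, inside about 68 mm across with a grey floor 4 mm above its underside. A stamp stands in it with about 8 mm to spare all round, at any yaw; it holds one only. Origin: centre of the underside, on the trolley top; z up.
- stamp_plain: plain wooden hand stamp without any coloured cap, standing on the trolley; 77 mm tall, foot 20 x 38 mm. To be left alone. Origin: centre of the underside; z up.
- label_roll: roll of white labels standing on end on the trolley, 54 mm diameter, 40 mm high. To be left alone. Origin: centre of the underside; z up.

How it is judged:
By the outcome, as a careful person would: the job done as asked, in the order asked, and still so for the second after the job is handed in, with the robot touching nothing.
It also fails if it takes over 90 s, if anything falls off the work surface, if the arm or the gripper's body presses on something with over 40 N, if the wrist force passes 120 N, or if a joint passes its speed limit or range.

## Working session

There is one attempt and no reset: what is moved stays moved. The work goes in short steps, Python scripts to look and compute and a tool call to move; the robot and the scene stay as the last step left them, time stands still between calls to the robot, and variables do not carry over. Pictures are saved under pics/ and viewed, at most 14 in all, crops included, and the job is handed in when it is done.

Besides the shell and the picture viewer there is one more tool, called after "Request:" in YAML: its name, and indented under it one key for each argument. servo_tool: Moves the arm, as the interface text tells. Its arguments: {"type":"object","properties":{"motion":{"type":"array","items":{"type":"array","items":{"type":"number"}}},"squeeze":{"type":"number"}},"required":["motion"]}

```bash
mkdir -p pics; python3 - <<'E'
from station import ctrl
import cv2,numpy as np
o=ctrl.get_obs();print({k:np.round(v,3) for k,v in o.items()})
for n in("top","scene"):
    c=ctrl.camera(n);cv2.imwrite(f"pics/{n}0.png",c["image"][:,:,::-1])
    print(n,c["fx"],c["fy"],c["cx"],c["cy"],c["dist"],np.round(c["camera_from_world"],3).tolist())
E
```

```text
{'time_s': np.float64(0.0), 'qpos': array([-1.353,  0.3  ,  1.522, -0.   ,  1.321, -0.067]), 'joint_vel': array([ 0.   ,  0.001,  0.   , -0.001,  0.001,  0.002]), 'tau': array([-3.0000e-03, -5.3181e+01, -3.5273e+01,  7.1000e-02,  2.4000e-02,
       -0.0000e+00]), 'ee_pos': array([ 0.155, -0.528,  0.404]), 'eef_rot': array([-3.14 , -0.   ,  0.285]), 'force': array([-0.18 ,  0.122,  0.716]), 'moment': array([0.069, 0.016, 0.01 ]), 'grip_force': np.float64(0.0), 'grip_width': np.float64(0.094)}
top 451.4851093937535 451.4851093937535 275.6866911435858 207.06365371988147 [-0.04966635  0.          0.          0.          0.        ] [[-0.074, -0.997, 0.003, 0.029], [0.973, -0.071, 0.221, -0.508], [-0.22, 0.019, 0.975, -0.781], [0.0, 0.0, 0.0, 1.0]]
scene 449.72901450740085 449.72901450740085 281.7969482479247 208.35868382989597 [-0.10767475  0.          0.          0.          0.        ] [[0.515, -0.857, 0.011, -0.278], [0.367, 0.232, 0.901, -0.233], [-0.775, -0.46, 0.434, -0.468], [0.0, 0.0, 0.0, 1.0]]
```

View pics/top0.png

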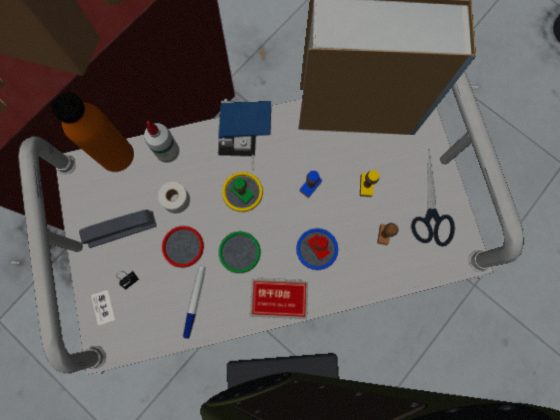

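View pics/scene0.png

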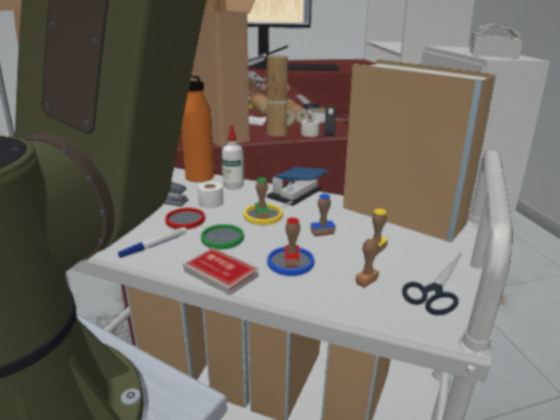

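The top view shows the holders: red at (182,246), green (239,252), yellow (243,191) holding the green stamp, and blue (317,249) holding the red stamp. The loose stamps are blue at (312,182), yellow (371,180) and plain (389,232). The scene view shows all of them upright, with a tall box behind the blue and yellow stamps.

```bash
cat > h.py <<'E'
from station import ctrl
import cv2,numpy as np
H={'red':[(0,6),(174,180)],'yellow':[(24,32)],'green':[(45,80)],'blue':[(108,128)]}
def ray(c,uv):
    K=np.array([[c["fx"],0,c["cx"]],[0,c["fy"],c["cy"]],[0,0,1]])
    p=cv2.undistortPoints(np.array(uv,float).reshape(1,1,2),K,np.array(c["dist"]))[0,0]
    T=np.array(c["camera_from_world"]);R=T[:3,:3]
    return -R.T@T[:3,3], R.T@np.array([p[0],-p[1],-1])
def at(c,uv,z):
    o,d=ray(c,uv);return o+d*(z-o[2])/d[2]
def mask(c,col):
    h=cv2.cvtColor(c["image"],cv2.COLOR_RGB2HSV);m=0
    for a,b in H[col]: m=m|cv2.inRange(h,(a,110,60),(b,255,255))
    return m
def blobs(c,col,amin=12):
    n,l,s,ce=cv2.connectedComponentsWithStats(mask(c,col))
    return [(int(s[i,4]),s[i,:4].tolist(),np.round(ce[i],1).tolist()) for i in range(1,n) if s[i,4]>=amin],l
E
python3 - <<'E'
from h import *
for n in("top","scene"):
    c=ctrl.camera(n)
    for col in H:
        b,l=blobs(c,col)
        print(n,col)
        for a,bb,ce in b:
            x,y,w,h=bb
            if n=="top" and not(y>140 and y<280 and x>150 and x<400):continue
            if n=="scene" and not(y>160 and x>150 and x<400):continue
            print('  ',a,bb,ce,np.round(at(c,ce,.078),3)[:2],np.round(at(c,(x+w/2-.5,y+h/2-.5),.012),3)[:2])
E
```

```text
top red
   458 [162, 226, 42, 42] [182.2, 246.2] [0.445 0.163] [0.455 0.175]
   349 [307, 234, 23, 26] [319.0, 245.7] [ 0.428 -0.079] [ 0.436 -0.085]
top yellow
   95 [368, 170, 11, 11] [373.1, 174.9] [ 0.552 -0.191] [ 0.57  -0.208]
   444 [222, 172, 41, 40] [241.6, 190.8] [0.539 0.052] [0.555 0.055]
   153 [361, 173, 13, 23] [365.7, 186.8] [ 0.53  -0.175] [ 0.553 -0.194]
top green
   262 [230, 178, 24, 25] [241.3, 189.8] [0.541 0.052] [0.558 0.055]
   393 [219, 232, 41, 41] [239.3, 252.0] [0.428 0.062] [0.436 0.067]
top blue
   254 [300, 171, 22, 26] [310.7, 182.9] [ 0.545 -0.075] [ 0.562 -0.082]
   472 [297, 228, 41, 42] [317.3, 248.2] [ 0.424 -0.076] [ 0.432 -0.082]
scene red
   341 [166, 208, 39, 21] [184.7, 218.4] [0.351 0.075] [0.447 0.168]
   60 [287, 218, 11, 7] [292.4, 220.7] [ 0.439 -0.08 ] [ 0.55  -0.018]
   135 [285, 246, 15, 14] [291.5, 254.1] [ 0.348 -0.131] [ 0.447 -0.077]
   1156 [188, 250, 66, 35] [220.8, 266.4] [ 0.269 -0.065] [ 0.346 -0.001]
scene yellow
   301 [244, 204, 38, 21] [263.0, 215.5] [ 0.43  -0.029] [0.545 0.048]
   47 [375, 209, 11, 6] [379.7, 211.3] [ 0.551 -0.19 ] [ 0.683 -0.15 ]
   31 [379, 237, 8, 8] [382.6, 240.3] [ 0.456 -0.229] [ 0.57  -0.196]
scene green
   33 [257, 178, 10, 4] [261.4, 179.5] [0.562 0.061] [0.698 0.151]
   48 [256, 204, 13, 8] [261.6, 208.6] [ 0.451 -0.012] [0.569 0.065]
   343 [202, 225, 41, 23] [222.1, 237.3] [ 0.334 -0.017] [0.429 0.061]
scene blue
   38 [320, 194, 9, 5] [324.3, 196.0] [ 0.557 -0.081] [ 0.691 -0.018]
   100 [312, 221, 23, 8] [322.7, 224.9] [ 0.453 -0.129] [ 0.569 -0.076]
   492 [268, 247, 46, 29] [290.1, 263.3] [ 0.326 -0.141] [ 0.422 -0.088]
```

```bash
python3 -c "
import cv2
a=cv2.imread('pics/top0.png')[140:280,150:410]
cv2.imwrite('pics/z.png',cv2.resize(a,None,fx=3,fy=3,interpolation=cv2.INTER_CUBIC))"
```

```text
(no output)
```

View pics/z.png

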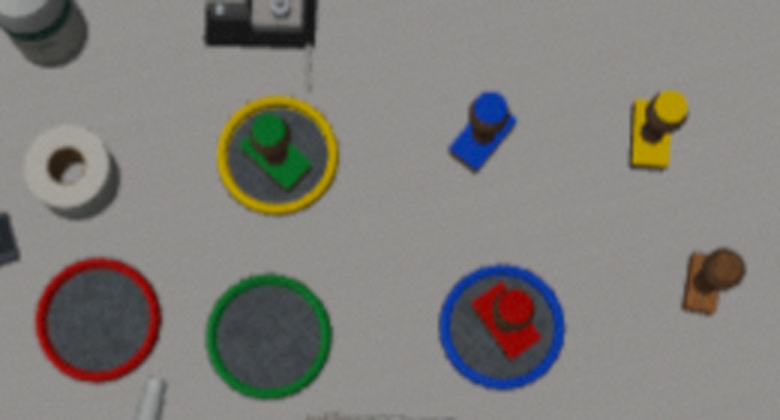

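```bash
python3 - <<'E'
from h import *
c=ctrl.camera("top");s=ctrl.camera("scene")
P={'red':((514,309),(292.4,220.7),.082),'green':((270,132),(261.4,179.5),.082),'blue':((490,108),(324.3,196),.078),'yellow':((671,110),(379.7,211.3),.078)}
for k,(t,q,z) in P.items():
    t=(150+(t[0]-1)/3,140+(t[1]-1)/3)
    o1,d1=ray(c,t);o2,d2=ray(s,q)
    x=np.linalg.lstsq(np.c_[d1,-d2],o2-o1,rcond=None)[0];a,b=o1+x[0]*d1,o2+x[1]*d2
    print(k,np.round(at(c,t,z),4),np.round((a+b)/2,4),np.linalg.norm(a-b).round(4))
# ring centres by ellipse fit on outer contour, both views
for n,cc,rng in(("top",c,[(182,246),(239,252),(242,191),(317,249)]),("scene",s,[(185,218),(222,237),(263,214),(290,261)])):
  for col,g in zip(('red','green','yellow','blue'),rng):
    cs,_=cv2.findContours(mask(cc,col),cv2.RETR_EXTERNAL,cv2.CHAIN_APPROX_NONE)
    best=min((k for k in cs if len(k)>60),key=lambda k:np.hypot(*(k[:,0].mean(0)-g)))
    p=np.array([at(cc,q,.010)[:2] for q in best[:,0]])
    (x,y),(w,h),_=cv2.fitEllipse(p.astype(np.float32)*1000);print(n,col,round(x,1),round(y,1),round(w),round(h))
# extents of box base/roll/plain/bottle
for nm,uv in dict(boxL=(300,130),boxR=(415,134),roll=(173,197),bottle=(115,165),glue=(160,145),plain=(388,240),handleTop=(66,160),scis=(430,150)).items(): print(nm,np.round(at(c,uv,0.0),3)[:2])
E
```

```text
red [ 0.433  -0.0831  0.082 ] [ 0.4333 -0.0833  0.0815] 0.0005
green [0.5515 0.0542 0.082 ] [0.5511 0.0541 0.0833] 0.0
blue [ 0.5581 -0.0807  0.078 ] [ 0.558  -0.0805  0.0776] 0.0006
yellow [ 0.5489 -0.1915  0.078 ] [ 0.5485 -0.1911  0.0791] 0.0002
top red 455.8 175.9 78 79
top green 437.1 67.2 77 77
top yellow 556.6 54.8 79 79
top blue 432.5 -82.5 78 79
scene red 451.9 172.7 77 87
scene green 432.9 64.1 76 84
scene yellow 551.5 51.9 72 86
scene blue 428.4 -84.2 72 84
boxL [ 0.681 -0.072]
boxR [ 0.656 -0.309]
roll [0.557 0.193]
bottle [0.633 0.311]
glue [0.669 0.218]
plain [ 0.44  -0.224]
handleTop [0.652 0.412]
scis [ 0.619 -0.335]
```

Request:
servo_tool:
  motion:
    - [0,2.8,4.5,0,-1.6]
    - [0,5.6,8.9,0,-3.3]
    - [0,8.3,13.4,0,-4.9]
    - [0,11.1,17.8,0,-6.5]
    - [0,13.9,22.3,0,-8.2]
    - [0,16.7,26.7,0,-9.8]
    - [0,19.5,31.2,0,-11.4]
    - [0,22.2,35.6,0,-13]
    - [0,25,40,0,-14.7]
    - [0,27.8,44.5,0,-16.3]
    - [0,27.8,44.5,0,-16.3]
    - [0,27.8,44.5,0,-16.3]
    - [0,27.8,44.5,-4,-16.3]
    - [0,27.8,44.5,-8,-16.3]
    - [0,27.8,44.5,-8,-16.3]
    - [0,27.8,44.5,-8,-16.3]
  squeeze: 12

```text
time_s: 2.3
ee_pos: [0.4326, -0.0836, 0.3262]
eef_rot: [3.141, -0.002, -0.001]
force: [0.2, 0.5, 0.9]
grip_width: 0.094
grip_force: 0.0
```

Request:
servo_tool:
  motion:
    - [0,0,0,-3,0]
    - [0,0,0,-6,0]
    - [0,0,0,-8.1,0]
    - [0,0,0,-8.1,0]
    - [0.5,0,0,-8.1,0]
    - [0.85,0,0,-8.1,0]
    - [0.85,0,0,-8.1,0]
    - [0.85,0,0,-8.1,0]
    - [0.85,0,0,-8.1,0]
    - [0.85,0,0,-8.1,0]
    - [0.85,0,0,-8.1,0]
    - [0.85,0,0,-7.1,0]
    - [0.85,0,0,-5,0]
    - [0.85,0,0,-2,0]
    - [0.85,0,0,1,0]
    - [0.85,0,0,2,0]
    - [0.85,0,0,2,0]
  squeeze: 12

```text
time_s: 4.42
ee_pos: [0.4324, -0.0828, 0.3447]
eef_rot: [3.141, -0.001, 0.0]
force: [0.5, 0.4, -0.9]
grip_width: 0.0232
grip_force: 12.0
```

Request:
servo_tool:
  motion:
    - [0.85,0.3,3.5,0,0]
    - [0.85,0.7,8,0,0]
    - [0.85,1.1,13,0,0]
    - [0.85,1.5,18,0,0]
    - [0.85,1.9,22.5,0,0]
    - [0.85,2.2,25.8,0,0]
    - [0.85,2.2,25.8,0,0]
    - [0.85,2.2,25.8,0,0]
    - [0.85,2.2,25.8,-4,0]
    - [0.85,2.2,25.8,-7,0]
    - [0.85,2.2,25.8,-9,0]
    - [0.85,2.2,25.8,-9.6,0]
    - [0.85,2.2,25.8,-10,0]
    - [0.85,2.2,25.8,-10,0]
    - [0.85,2.2,25.8,-10,0]

```text
time_s: 6.3
ee_pos: [0.4547, 0.175, 0.2453]
eef_rot: [-3.141, -0.001, 0.0]
force: [-1.6, -0.4, 5.0]
grip_width: 0.023
grip_force: 12.0
```

```bash
python3 - <<'E'
from h import *
a=np.vstack([ctrl.camera("scene")["image"][130:330,120:420]]);b=ctrl.camera("top")["image"][130:330,120:420]
cv2.imwrite("pics/p1.png",cv2.resize(np.vstack([a,b]),None,fx=1.5,fy=1.5)[:,:,::-1])
E
```

```text
(no output)
```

View pics/p1.png

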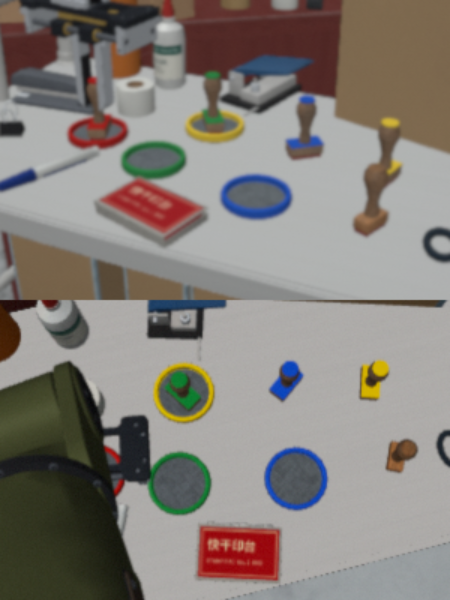

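The red stamp stands in the red holder at (95,130), upright, with the floor contact felt. Next I release it and fetch blue.

Request:
servo_tool:
  motion:
    - [0.6,0,0,0,0]
    - [0.2,0,0,0,0]
    - [0,0,0,0,0]
    - [0,0,0,0,0]
    - [0,0,0,0,0]
    - [0,0,0,3,0]
    - [0,0,0,7,0]
    - [0,0,0,11,0]
    - [0,0,0,11,0]
    - [0,2,-5,11,0]
    - [0,4,-10,11,0]
    - [0,6,-15,11,0]
    - [0,8,-20,11,0]
    - [0,10.3,-25.6,11,0]
    - [0,10.3,-25.6,11,0]
    - [0,10.3,-25.6,11,0]
    - [0,10.3,-25.6,8,0]
    - [0,10.3,-25.6,8,0]

```text
time_s: 8.65
ee_pos: [0.557, -0.0795, 0.3229]
eef_rot: [-3.141, 0.004, 0.002]
force: [-0.1, -0.4, -0.1]
grip_width: 0.0937
grip_force: 0.0
```

```bash
python3 - <<'E'
from h import *
a=np.vstack([ctrl.camera("scene")["image"][100:330,80:420]])
cv2.imwrite("pics/p2.png",cv2.resize(a,None,fx=2,fy=2)[:,:,::-1])
E
```

```text
(no output)
```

View pics/p2.png

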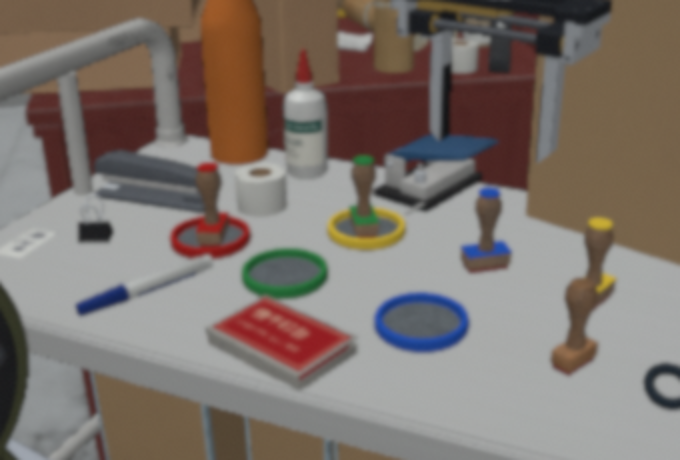

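Red stands upright in its holder at (208,215). The gripper is above blue (488,230).

Request:
servo_tool:
  motion:
    - [0,0,0,-3,0]
    - [0,0,0,-6,0]
    - [0,0,0,-8.4,0]
    - [0,0,0,-8.4,0]
    - [0.5,0,0,-8.4,0]
    - [0.85,0,0,-8.4,0]
    - [0.85,0,0,-8.4,0]
    - [0.85,0,0,-8.4,0]
    - [0.85,0,0,-8.4,0]
    - [0.85,0,0,-8.4,0]
    - [0.85,0,0,-8.4,0]
    - [0.85,0,0,-7.4,0]
    - [0.85,0,0,-5,0]
    - [0.85,0,0,-2,0]
    - [0.85,0,0,1,0]
    - [0.85,0,0,2,0]
    - [0.85,0,0,2,0]

```text
time_s: 10.82
ee_pos: [0.5574, -0.0808, 0.3448]
eef_rot: [3.141, -0.001, 0.0]
force: [-1.0, 0.4, -0.3]
grip_width: 0.0237
grip_force: 12.0
```

Request:
servo_tool:
  motion:
    - [0.85,-3,0,0,0]
    - [0.85,-7,-0.1,0,0]
    - [0.85,-11,-0.2,0,0]
    - [0.85,-12.5,-0.2,0,0]
    - [0.85,-12.5,-0.2,0,0]
    - [0.85,-12.5,-0.2,0,0]
    - [0.85,-12.5,-0.2,-4,0]
    - [0.85,-12.5,-0.2,-7,0]
    - [0.85,-12.5,-0.2,-9,0]
    - [0.85,-12.5,-0.2,-9.6,0]
    - [0.85,-12.5,-0.2,-9.9,0]
    - [0.85,-12.5,-0.2,-9.9,0]
    - [0.85,-12.5,-0.2,-9.9,0]

```text
time_s: 12.45
ee_pos: [0.4327, -0.0829, 0.2462]
eef_rot: [3.141, -0.001, 0.0]
force: [-0.2, -0.7, -0.6]
grip_width: 0.0242
grip_force: 12.0
```

Request:
servo_tool:
  motion:
    - [0.85,0,0,-0.1,0]
    - [0.85,0,0,-0.2,0]
    - [0.85,0,0,-0.2,0]
    - [0.85,0,0,-0.2,0]

```text
time_s: 12.95
ee_pos: [0.4331, -0.0827, 0.2451]
eef_rot: [3.141, -0.003, 0.0]
force: [-0.8, 4.8, 16.3]
grip_width: 0.024
grip_force: 12.0
```

Request:
servo_tool:
  motion:
    - [0.6,0,0,0.1,0]
    - [0.2,0,0,0.1,0]
    - [0,0,0,0.1,0]
    - [0,0,0,0.1,0]
    - [0,0,0,0.1,0]
    - [0,0,0,3,0]
    - [0,0,0,7,0]
    - [0,0,0,11,0]
    - [0,0,0,11,0]
    - [0,3,3.5,11,0]
    - [0,6,7,11,0]
    - [0,9,10.5,11,0]
    - [0,11.9,13.7,11,0]
    - [0,11.9,13.7,11,0]
    - [0,11.9,13.7,8,0]
    - [0,11.9,13.7,8,0]

```text
time_s: 14.95
ee_pos: [0.5508, 0.0537, 0.3212]
eef_rot: [3.141, 0.005, -0.0]
force: [-0.2, -0.3, 0.5]
grip_width: 0.0942
grip_force: 0.0
```

```bash
python3 - <<'E'
from h import *
a=np.vstack([ctrl.camera("scene")["image"][100:330,80:420]])
cv2.imwrite("pics/p3.png",cv2.resize(a,None,fx=2,fy=2)[:,:,::-1])
E
```

```text
(no output)
```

View pics/p3.png

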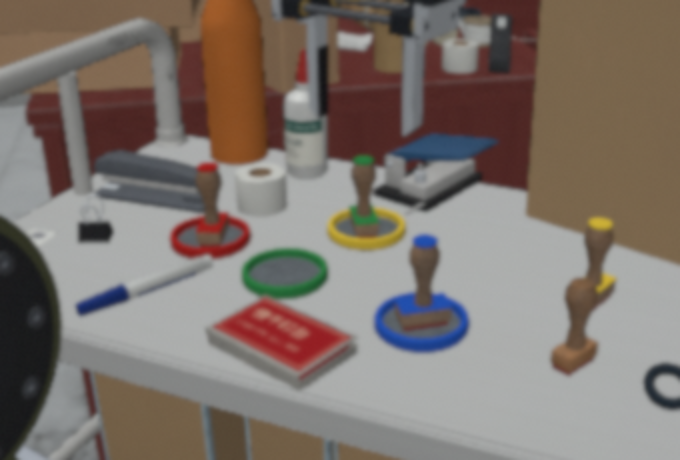

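Blue stands in the blue holder at (424,290). The gripper is above green (363,200).

Request:
servo_tool:
  motion:
    - [0,0,0,-3,0]
    - [0,0,0,-6,0]
    - [0,0,0,-7.9,0]
    - [0,0,0,-7.9,0]
    - [0.5,0,0,-7.9,0]
    - [0.85,0,0,-7.9,0]
    - [0.85,0,0,-7.9,0]
    - [0.85,0,0,-7.9,0]
    - [0.85,0,0,-7.9,0]
    - [0.85,0,0,-7.9,0]
    - [0.85,0,0,-7.9,0]
    - [0.85,0,0,-7,0]
    - [0.85,0,0,-5,0]
    - [0.85,0,0,-2,0]
    - [0.85,0,0,1,0]
    - [0.85,0,0,2,0]
    - [0.85,0,0,2,0]

```text
time_s: 17.12
ee_pos: [0.5514, 0.0541, 0.3437]
eef_rot: [-3.142, -0.001, 0.0]
force: [-0.4, -0.3, -1.4]
grip_width: 0.0234
grip_force: 12.0
```

Request:
servo_tool:
  motion:
    - [0.85,-3,0.3,0,0]
    - [0.85,-7,0.7,0,0]
    - [0.85,-11,1.1,0,0]
    - [0.85,-11.5,1.2,0,0]
    - [0.85,-11.5,1.2,0,0]
    - [0.85,-11.5,1.2,0,0]
    - [0.85,-11.5,1.2,-4,0]
    - [0.85,-11.5,1.2,-7,0]
    - [0.85,-11.5,1.2,-9,0]
    - [0.85,-11.5,1.2,-9.6,0]
    - [0.85,-11.5,1.2,-9.85,0]
    - [0.85,-11.5,1.2,-9.85,0]
    - [0.85,-11.5,1.2,-9.85,0]

```text
time_s: 18.75
ee_pos: [0.437, 0.0662, 0.246]
eef_rot: [-3.141, -0.002, 0.0]
force: [0.8, 1.4, 7.2]
grip_width: 0.0234
grip_force: 12.0
```

Request:
servo_tool:
  motion:
    - [0.6,0,0,0,0]
    - [0.2,0,0,0,0]
    - [0,0,0,0,0]
    - [0,0,0,0,0]
    - [0,0,0,0,0]
    - [0,0,0,3,0]
    - [0,0,0,7,0]
    - [0,0,0,11,0]
    - [0,0,0,11,0]
    - [0,2.2,-5,11,0]
    - [0,4.4,-10,11,0]
    - [0,6.6,-15,11,0]
    - [0,8.8,-20,11,0]
    - [0,11.2,-25.7,11,0]
    - [0,11.2,-25.7,11,0]
    - [0,11.2,-25.7,11,0]
    - [0,11.2,-25.7,8,0]
    - [0,11.2,-25.7,8,0]
    - [0,11.2,-25.7,8,0]

```text
time_s: 21.12
ee_pos: [0.5486, -0.1901, 0.3261]
eef_rot: [3.141, -0.001, 0.001]
force: [-0.1, 0.3, 0.1]
grip_width: 0.0941
grip_force: 0.0
```

```bash
python3 - <<'E'
from h import *
a=np.vstack([ctrl.camera("scene")["image"][100:330,80:420]])
cv2.imwrite("pics/p4.png",cv2.resize(a,None,fx=2,fy=2)[:,:,::-1])
E
```

```text
(no output)
```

View pics/p4.png

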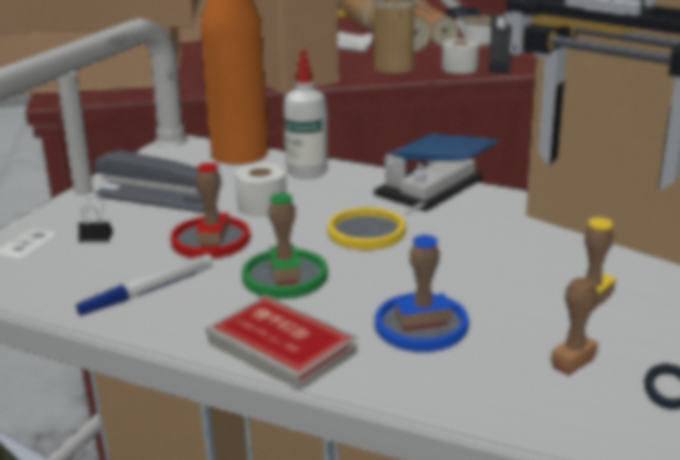

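Green stands in the green holder at (284,240). The yellow holder is empty and yellow (600,255) is still upright.

Request:
servo_tool:
  motion:
    - [0,0,-0.1,-3,0]
    - [0,0,-0.1,-6,0]
    - [0,0,-0.1,-8.5,0]
    - [0,0,-0.1,-8.5,0]
    - [0.5,0,-0.1,-8.5,0]
    - [0.85,0,-0.1,-8.5,0]
    - [0.85,0,-0.1,-8.5,0]
    - [0.85,0,-0.1,-8.5,0]
    - [0.85,0,-0.1,-8.5,0]
    - [0.85,0,-0.1,-8.5,0]
    - [0.85,0,-0.1,-8.5,0]
    - [0.85,0,-0.1,-7.5,0]
    - [0.85,0,-0.1,-5,0]
    - [0.85,0,-0.1,-2,0]
    - [0.85,0,-0.1,1,0]
    - [0.85,0,-0.1,2.5,0]
    - [0.85,0,-0.1,2.5,0]
    - [0.85,0,-0.1,2.5,0]

```text
time_s: 23.42
ee_pos: [0.5484, -0.1918, 0.3489]
eef_rot: [-3.141, 0.002, 0.0]
force: [0.8, -0.1, -0.8]
grip_width: 0.0232
grip_force: 12.0
```

Request:
servo_tool:
  motion:
    - [0.85,0.1,3.5,0,0]
    - [0.85,0.2,8,0,0]
    - [0.85,0.4,13,0,0]
    - [0.85,0.5,18,0,0]
    - [0.85,0.7,22.5,0,0]
    - [0.85,0.7,24.6,0,0]
    - [0.85,0.7,24.6,0,0]
    - [0.85,0.7,24.6,0,0]
    - [0.85,0.7,24.6,-4,0]
    - [0.85,0.7,24.6,-7.5,0]
    - [0.85,0.7,24.6,-9.6,0]
    - [0.85,0.7,24.6,-10.2,0]
    - [0.85,0.7,24.6,-10.5,0]
    - [0.85,0.7,24.6,-10.6,0]
    - [0.85,0.7,24.6,-10.6,0]

```text
time_s: 25.3
ee_pos: [0.556, 0.0539, 0.246]
eef_rot: [-3.141, -0.003, 0.0]
force: [-1.7, 0.0, 5.2]
grip_width: 0.0228
grip_force: 12.0
```

Contact with the floor is felt, so I release and retreat.

Request:
servo_tool:
  motion:
    - [0.6,0,0,0,0]
    - [0.2,0,0,0,0]
    - [0,0,0,0,0]
    - [0,0,0,0,0]
    - [0,0,0,0,0]
    - [0,0,0,3,0]
    - [0,0,0,7,0]
    - [0,0,0,11,0]
    - [0,0,0,15,0]
    - [0,-4,-5,15,0]
    - [0,-8,-10,15,0]
    - [0,-12,-15,15,0]
    - [0,-14,-20,15,0]
    - [0,-16,-24,15,0]
    - [0,-18,-28,15,0]
    - [0,-20,-32,15,0]
    - [0,-20,-32,15,0]
    - [0,-20,-32,15,0]

```text
time_s: 27.55
ee_pos: [0.3556, -0.2655, 0.3941]
eef_rot: [-3.141, -0.0, -0.0]
force: [0.3, 0.3, 0.2]
grip_width: 0.0941
grip_force: 0.0
```

```bash
python3 - <<'E'
from h import *
a=ctrl.camera("scene")["image"][130:330,120:420];b=ctrl.camera("top")["image"][130:330,120:420]
cv2.imwrite("pics/p5.png",cv2.resize(np.vstack([a,b]),None,fx=1.5,fy=1.5)[:,:,::-1])
E
```

```text
(no output)
```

View pics/p5.png

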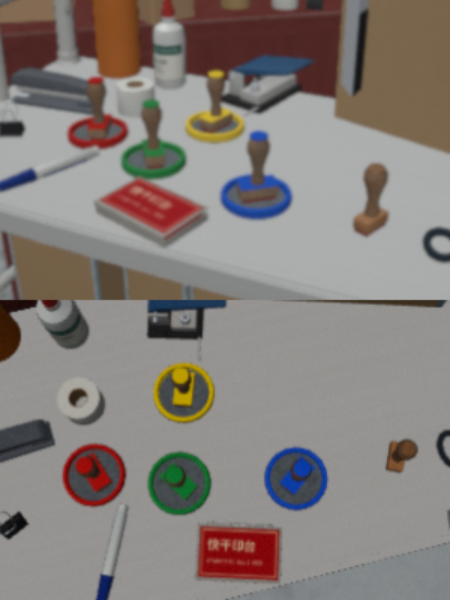

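All four stamps stand upright and well inside their own holders: in the top view red is at (93,474), green (180,483), yellow (183,392) and blue (296,478). The plain stamp and the roll are where they were.

```bash
python3 -c "
from station import ctrl
print(ctrl.hand_in())"
```

```text
the job is handed in; nothing more can be done
None
```

All four stamps stand upright in the holders of their own colour, the plain stamp and the label roll were left where they stood, and the job was handed in at about 28 s; no verdict was shown.

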